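# Raise and re-lock the painter's telescoping hand rest

## Robot

A 6-joint arm with a two-finger parallel gripper is mounted at the origin on a cart in front of the work surface, level with it; the furniture and walls round the work are solid. World frame = base frame: x ahead of the robot, y to its left, z up, the work surface at z = 0. Lengths are in m, angles in rad, forces in N, time in s.
With the tool pointing down it reaches from about 0.3 to 0.875 m from the base axis. Payload 4.2 kg.
Tool frame: the origin (TCP) lies midway between the tips of the shut fingers; the grasp point (between the pads) lies 19 mm behind it; z points along the fingers, y is the line along which they close (so a half turn about z gives the same grasp; the last joint's range is limited). The gripper opens to 85 mm and grips with 20 to 120 N. Pads are 22 mm wide; open, the fingers measure 114 mm over their backs; the gripper's body (76 mm by 85 mm) begins 54 mm behind the grasp point. The pads swing forward as they close: fully open they stand 13 mm farther back than shut.
Start: joints at [1.084, 0.32, 1.565, -0, 1.257, -0.02], TCP at [0.259, 0.513, 0.231] pointing down, gripper open.
Joint ranges: [-3.11, 3.11], [-0.84, 2.01], [0.21, 2.61], [-1.34, 4.49], [0.05, 2.63], [-2.56, 2.56]. Speed limits (rad/s): [2.57, 2.57, 3.14, 3.14, 3.14, 3.14].

## Interface

Orientations are given as [roll, pitch, yaw] about the fixed x, y, z axes, in that order (R = Rz(yaw) Ry(pitch) Rx(roll)).
In Python, from cell import monitor, get_image, camera_info, ticket gives the robot as it stands.
- The arm moves only by the shell command python3 -m pendant 'ROWS' [FORCE]. ROWS is JSON, a list of rows, each an object of numbers: "fingers": the finger opening in mm, from 0 to 85.4; "tx", "ty", "tz": the shift along the tool's x, y, z in units of 50 mm (1.0 is 50 mm); "turn": the turn about the tool's z in units of 5 degrees (1.0 is 5 degrees). A call has 1 to 20 rows; each row is the pose to reach, as a shift and turn from the pose commanded when the call began, along the tool's axes at that moment; what a row does not reach only later rows make up. A row lasts 1/10 s, in which the tool goes at most 50 mm and 8.59 degrees, less where a joint would pass 70% of its speed; a pose out of reach is approached as far as the arm can. A call with a gripper value outside its range is refused whole. The fingers move at their own pace and stop on an object; FORCE is the grip in N (left out, the last holds). Time passes only in rows, so rows that repeat a pose let the fingers close. It gives the time, the measured TCP pose, the force, the opening and the grip force at its end, in the units of the state.
- monitor.sense(): the state, without advancing time (a new reading comes with each control period).
- get_image(name): name is "scene" or "top" or "wrist"; returns the picture (480x640x3 uint8, red, green, blue); there is no depth.
- camera_info(name): a dict with "fx", "fy", "cx", "cy" (pixels), "cam_to_world" (4x4, takes a point from camera to world coordinates). Camera axes: x right, y up, looking along -z (the intrinsics and any distortion apply to the point x, -y, -z); pixel columns grow to the right and rows downward; lengths in m; the calibration is good to about 2 mm. A picture is of the moment at which its call begins: read the wrist's pose just before it. camera_info takes no time and is no camera call; for the wrist camera it gives the pose at the moment of the call.
- ticket.job_done(): hands the job in; it is judged then, once.
The state is a dict: "time_s": time; "joint_pos": joint angles; "qvel": joint speeds; "joint_torque": joint torques, N m; "eef_pos": TCP position; "ee_rot": TCP orientation; "force": force on the tool from outside, world axes, zero at the start; "ft_torque": the same for the moment, N m; "grip_width": finger opening in m; "gripper_force": force on a finger pad.
Only numpy, scipy, OpenCV 4.12 (cv2) and the standard library are available. Lean on these libraries where they do the work, as an engineer would, in place of code of your own. Each camera call takes 0.05 s, during which the arm holds its last target. There are 200 camera calls.

## Task

The telescoping hand-rest post beside the globe is locked at its low setting. Twist its wooden bar counter-clockwise (seen from above) until it is free, draw it up to the hidden upper stop and twist it back clockwise fully home, so that it stays locked at full height when you let go. Feel for the stops and never force it with more than about 15 N, and leave the ink pot, the pigment jar and the toy globe where they stand.

Things in the scene. Friction and masses are not known exactly. Their poses are not given: they have to be found in the camera images.
- stand: the fixed part of the post, screwed to the table: dark round foot 120 mm across, aluminium column 62 mm, ribbed black collar 69 mm across, its top 132 mm above the table. Origin: centre of the foot's underside, on the post's axis; z up. Inside, a 7 mm square key on the moving section, 25 mm from the axis, runs in a channel with a catch at each end. Key and stops bear 22 N; more is forcing it.
- rest: the telescoping section: steel tube 40 mm across, dark shoulder, thin neck (16 mm across, 9 mm long) and on it a wooden bar 100 mm long, 18 thick, 24 high; grip it from above across the 18 mm at its middle. Origin: bar centre, on the post's axis, 166 mm above the table when low; x along the bar, z up. About 0.3 kg; it moves only along and about the axis, and falls if let go unlocked.
- post_lift (a joint): how far the section is drawn out, m: 0 in the low catch; drags about 1 N. The upper catch is hidden in the column and set differently each time: resting in it the section is 50 to 90 mm up. The stop that ends the upward travel lies 3 mm above that resting height (each catch leaves 3 mm play up and down). A catch can be entered only with the key at its height. Nothing to be seen tells where it is.
- post_turn (a joint): turn of the section, rad, positive counter-clockwise from above: 0 is fully locked (end of either catch), 1.0 the other end, fully unlocked (both ends sprung, 2.5 N m per rad; 0.5 N m is 20 N at the key); starts at 0 to 0.15. Up and down travel is free only beyond about 0.65. Turning drags about 0.03 N m.
- globe_work: unfinished pale globe, 210 mm across, lying fixed in its white foam pad beside the post; origin at its underside.
- ink_pot: small bystanding glass pot with a yellow lid, 52 mm across, 40 mm high; origin at the centre of its underside.
- pigment_jar: bystanding glass jar with a black lid, 59 mm across, 95 mm high; origin at the centre of its underside.
- toy_globe: bystanding thumb-size globe on a foot, 36 mm across, 50 mm high; origin at the centre of its underside.
Mind the look-alikes: they are no part of the job. What is shaped like the stand but blue or yellow is not meant.

How it is judged:
By the outcome, as a careful person would: the job done as asked, in the order asked, and still so for the second after the job is handed in, with the robot touching nothing.
It also fails if it takes over 72 s, if anything falls off the work surface, if the arm or the gripper's body presses on something with over 40 N, if the wrist force passes 120 N, or if a joint passes its speed limit or range.

## Working session

There is one attempt and no reset: what is moved stays moved. The work goes in short steps, Python scripts to look and compute and a shell command to move; the robot and the scene stay as the last step left them, time stands still between calls to the robot, and variables do not carry over. Pictures are saved under pics/ and viewed, at most 10 in all, crops included, and the job is handed in when it is done.

```bash
mkdir -p pics
python3 - <<'E'
from cell import monitor,get_image,camera_info
import cv2,numpy as np
s=monitor.sense();print({k:np.round(v,3).tolist() for k,v in s.items()})
for n in("top","scene"):
    im=get_image(n);cv2.imwrite(f"pics/{n}0.png",im[:,:,::-1]);c=camera_info(n);print(n,{k:np.round(v,4).tolist() if k!='x' else v for k,v in c.items()if not isinstance(v,str)})
E
```

```text
{'time_s': 0.0, 'joint_pos': [1.084, 0.32, 1.566, -0.0, 1.257, -0.02], 'qvel': [0.0, -0.0, 0.0, -0.001, 0.0, 0.001], 'joint_torque': [-0.001, -41.553, -23.415, -0.0, 0.008, -0.0], 'eef_pos': [0.259, 0.513, 0.23], 'ee_rot': [-3.14, 0.0, 2.675], 'force': [-0.661, 0.058, 0.233], 'ft_torque': [0.017, -0.009, 0.012], 'gripper_force': 0.0, 'grip_width': 0.085}
top {'fx': 606.0713, 'fy': 606.0713, 'cx': 322.6527, 'cy': 244.8092, 'cam_to_world': [[0.0167, 0.9867, -0.1616, 0.2767], [-0.995, 0.0324, 0.0949, -0.1315], [0.0988, 0.1592, 0.9823, 1.3895], [0.0, 0.0, 0.0, 1.0]]}
scene {'fx': 512.2651, 'fy': 512.2651, 'cx': 317.946, 'cy': 237.9847, 'cam_to_world': [[0.4369, 0.3982, -0.8066, -0.4697], [-0.8994, 0.1802, -0.3982, -0.716], [-0.0132, 0.8994, 0.4369, 0.6611], [0.0, 0.0, 0.0, 1.0]]}
```

View pics/top0.png

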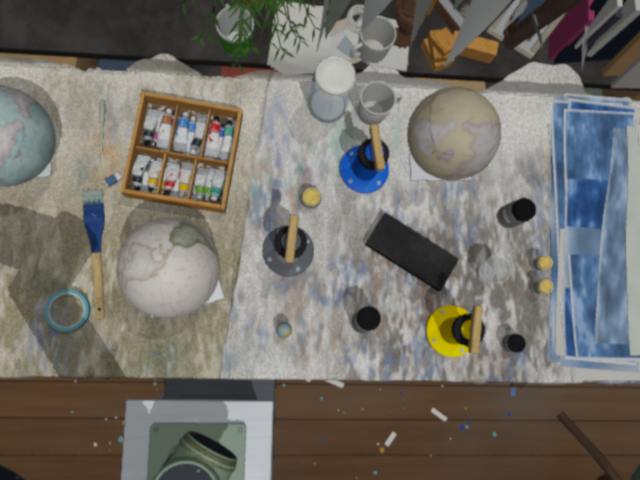

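View pics/scene0.png

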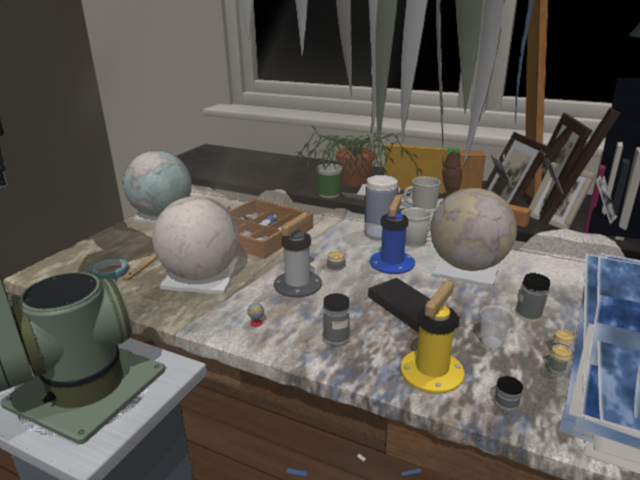

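Candidates in the top view: the dark grey stand (290,245), the blue one (367,160) and the yellow one (460,330). The bare-aluminium, dark-footed one beside the pale globe at (290,245) fits the description. I'll check it in a crop and measure it.

```bash
cat > h.py <<'E'
import numpy as np,cv2
from cell import monitor,get_image,camera_info
def ray(c,u,v,z):
    K=np.array([[c['fx'],0,c['cx']],[0,c['fy'],c['cy']],[0,0,1.]])
    d=c.get('distortion',c.get('dist'));d=None if d is None else np.array(d,float)
    p=cv2.undistortPoints(np.array([[[u,v]]],float),K,d)[0,0]
    T=np.array(c['cam_to_world']);r=T[:3,:3]@[p[0],-p[1],-1];o=T[:3,3]
    return o+r*(z-o[2])/r[2]
E
python3 - <<'E'
from h import *
c=camera_info('top');print(c.keys())
im=cv2.imread('pics/top0.png')
x0,y0=250,190;cr=im[y0:300,x0:340]
cv2.imwrite('pics/crop.png',cv2.resize(cr,None,fx=6,fy=5.4,interpolation=cv2.INTER_CUBIC))
hsv=cv2.cvtColor(im,cv2.COLOR_BGR2HSV)
m=cv2.inRange(hsv,(8,90,110),(25,255,255));w=np.zeros_like(m);w[208:270,270:310]=m[208:270,270:310]
n,l,st,ce=cv2.connectedComponentsWithStats(w);i=1+st[1:,4].argmax();print(st[i],ce[i])
ct=np.argwhere(l==i)[:,::-1].astype(np.float32);r=cv2.minAreaRect(ct);print(r)
b=cv2.boxPoints(r);print(np.round([ray(c,*q,.178) for q in b],4).tolist())
print('mid',ray(c,*r[0],.178))
for n_,u,v,z in(('foot',288,251,.005),('ink',311,196,.04),('pig',367,319,.095),('toy',284,329,.04),('globe',168,268,.12)):print(n_,np.round(ray(c,u,v,z),3))
E
```

```text
dict_keys(['fx', 'fy', 'cx', 'cy', 'cam_to_world'])
[285 216  13  47 377] [291.23076923 239.19628647]
((291.2912292480469, 238.97589111328125), (8.367560386657715, 46.728431701660156), 6.581944942474365)
[[0.439, -0.1718, 0.178], [0.5348, -0.1802, 0.178], [0.5334, -0.1972, 0.178], [0.4375, -0.1886, 0.178]]
mid [ 0.48585428 -0.18442121  0.178     ]
foot [ 0.487 -0.185  0.005]
ink [ 0.611 -0.233  0.04 ]
pig [ 0.331 -0.355  0.095]
toy [ 0.308 -0.179  0.04 ]
globe [0.426 0.066 0.12 ]
```

View pics/crop.png

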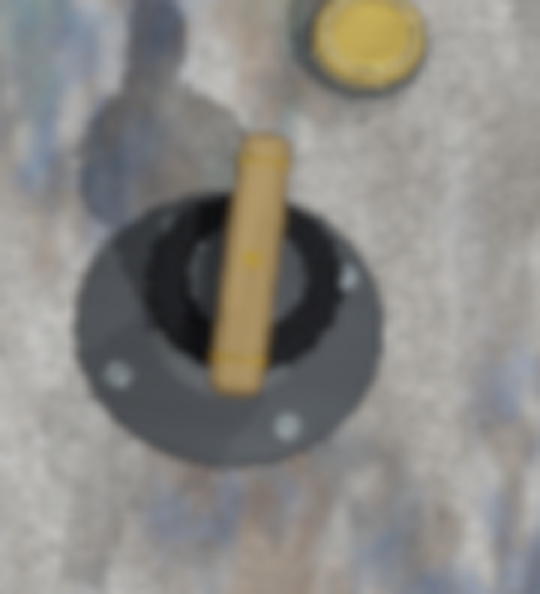

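The crop confirms the stand: dark foot, black ribbed collar, wooden bar running from (265,140) to (240,385) in the crop. The axis is at about (0.4865,-0.1845) and the bar's yaw is about -5°. I'll go over the globe to a point above the post, with a tool turn of +158° (the half-turn grasp) so the last joint stays in range.

```bash
python3 -m pendant '[{"tz":-1},{"tz":-2},{"tz":-3},{"tx":-2,"ty":-2,"tz":-3,"turn":6},{"tx":-5,"ty":-5,"tz":-3,"turn":16},{"tx":-8,"ty":-8,"tz":-3,"turn":24},{"tx":-10.35,"ty":-10.42,"tz":-3,"turn":31.7},{"tx":-10.35,"ty":-10.42,"tz":-3,"turn":31.7},{"tx":-10.35,"ty":-10.42,"tz":-3,"turn":31.7},{"tx":-10.35,"ty":-10.42,"tz":-3,"turn":31.7},{"tx":-10.35,"ty":-10.42,"tz":-3,"turn":31.7},{"tx":-10.35,"ty":-10.42,"tz":-3,"turn":31.7},{"tx":-10.35,"ty":-10.42,"tz":-3,"turn":31.7},{"tx":-10.35,"ty":-10.42,"tz":-3,"turn":31.7},{"tx":-10.35,"ty":-10.42,"tz":-3,"turn":31.7},{"tx":-10.35,"ty":-10.42,"tz":-3,"turn":31.7},{"tx":-10.35,"ty":-10.42,"tz":-3,"turn":31.7},{"tx":-10.35,"ty":-10.42,"tz":-3,"turn":31.7},{"tx":-10.35,"ty":-10.42,"tz":-3,"turn":31.7},{"tx":-10.35,"ty":-10.42,"tz":-3,"turn":31.7}]'
```

```text
validation failed for argument at $[0]...
```

```bash
python3 -m pendant '[{"fingers":85.0,"tx":0.0,"ty":0.0,"tz":-1.0,"turn":0.0},{"fingers":85.0,"tx":0.0,"ty":0.0,"tz":-2.0,"turn":0.0},{"fingers":85.0,"tx":0.0,"ty":0.0,"tz":-3.0,"turn":0.0}]'
```

```text
time_s: 0.4
eef_pos: [0.2585, 0.513, 0.3825]
ee_rot: [-3.14, -0.0, 2.675]
force: [0.5, 0.8, 1.2]
grip_width: 0.085
gripper_force: 0.0
```

```bash
python3 -m pendant '[{"fingers":85.0,"tx":-2,"ty":-2,"tz":0,"turn":6},{"fingers":85.0,"tx":-5,"ty":-5,"tz":0,"turn":16},{"fingers":85.0,"tx":-8,"ty":-8,"tz":0,"turn":24},{"fingers":85.0,"tx":-10.35,"ty":-10.42,"tz":0,"turn":31.7},{"fingers":85.0,"tx":-10.35,"ty":-10.42,"tz":0,"turn":31.7},{"fingers":85.0,"tx":-10.35,"ty":-10.42,"tz":0,"turn":31.7},{"fingers":85.0,"tx":-10.35,"ty":-10.42,"tz":0,"turn":31.7},{"fingers":85.0,"tx":-10.35,"ty":-10.42,"tz":0,"turn":31.7},{"fingers":85.0,"tx":-10.35,"ty":-10.42,"tz":0,"turn":31.7},{"fingers":85.0,"tx":-10.35,"ty":-10.42,"tz":0,"turn":31.7},{"fingers":85.0,"tx":-10.35,"ty":-10.42,"tz":0,"turn":31.7},{"fingers":85.0,"tx":-10.35,"ty":-10.42,"tz":0,"turn":31.7},{"fingers":85.0,"tx":-10.35,"ty":-10.42,"tz":0,"turn":31.7},{"fingers":85.0,"tx":-10.35,"ty":-10.42,"tz":0,"turn":31.7},{"fingers":85.0,"tx":-10.35,"ty":-10.42,"tz":0,"turn":31.7},{"fingers":85.0,"tx":-10.35,"ty":-10.42,"tz":0,"turn":31.7},{"fingers":85.0,"tx":-10.35,"ty":-10.42,"tz":0,"turn":31.7},{"fingers":85.0,"tx":-10.35,"ty":-10.42,"tz":0,"turn":31.7},{"fingers":85.0,"tx":-10.35,"ty":-10.42,"tz":0,"turn":31.7},{"fingers":85.0,"tx":-10.35,"ty":-10.42,"tz":0,"turn":31.7}]'
python3 - <<'E'
from h import *
s=monitor.sense();print(s['time_s'],s['joint_pos'],s['eef_pos'],s['ee_rot'],s['force'],s['ft_torque'])
c=camera_info('wrist');im=get_image('wrist')[:,:,::-1].copy();cv2.imwrite('pics/w1.png',im)
print(np.round(c['cam_to_world'],4).tolist(),c['fx'])
np.save('cw.npy',np.array([c[k] for k in('fx','fy','cx','cy')]+list(np.ravel(c['cam_to_world']))))
E
```

```text
time_s: 2.4
eef_pos: [0.4863, -0.1847, 0.3808]
ee_rot: [-3.141, 0.001, -0.091]
force: [-0.2, 0.2, 0.3]
grip_width: 0.0849
gripper_force: 0.0
2.4 [-3.85157328e-01  1.75462549e-01  1.39228599e+00  7.49240473e-05
  1.57496103e+00  1.27713827e+00] [ 0.4862582  -0.18469677  0.38078468] [-3.14119764e+00  1.04741464e-03 -9.14987911e-02] [-0.22924954  0.18256239  0.32807434] [-0.03526227  0.00612707  0.04806653]
[[-0.0905, 0.9421, 0.3228, 0.5682], [-0.9959, -0.0858, -0.029, -0.1925], [0.0003, -0.3241, 0.946, 0.5224], [0.0, 0.0, 0.0, 1.0]] 360.4252205298298
```

View pics/w1.png

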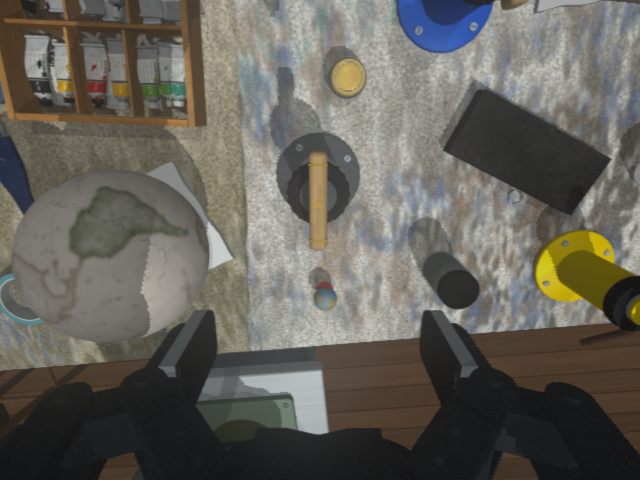

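The wrist view shows the bar upright in the image, from (317,155) to (318,247), on the dark collar. The yellow-lidded pot is at (347,77), the toy globe at (325,295) and the jar at (452,282). Next I'll refine the bar pose from this view.

Run:
```python
from h import *
a=np.load('cw.npy');c=dict(zip(('fx','fy','cx','cy'),a[:4]));c['cam_to_world']=a[4:].reshape(4,4)
im=cv2.imread('pics/w1.png');h=cv2.cvtColor(im,cv2.COLOR_BGR2HSV)
m=cv2.inRange(h,(8,80,90),(25,255,255));w=np.zeros_like(m);w[140:260,295:340]=m[140:260,295:340]
w=cv2.morphologyEx(w,cv2.MORPH_OPEN,np.ones((3,3)))
n,l,st,ce=cv2.connectedComponentsWithStats(w);i=1+st[1:,4].argmax();print(st[i])
r=cv2.minAreaRect(np.argwhere(l==i)[:,::-1].astype(np.float32));b=cv2.boxPoints(r);print(r)
P=np.array([ray(c,*q,.178) for q in b]);print(P.round(4).tolist(),P.mean(0))
# edges at bar rows
for y in range(165,240,12):
    xs=np.where(l[y]==i)[0];p=ray(c,xs[0]-.5,y,.178);q=ray(c,xs[-1]+.5,y,.178);print(p.round(4)[:2],q.round(4)[:2],((p+q)/2).round(4)[:2])
```

```text
[ 309  152   19   98 1655]
((318.0, 200.5), (97.0, 18.0), 90.0)
[[0.5373, -0.1815, 0.178], [0.5358, -0.1982, 0.178], [0.4396, -0.1903, 0.178], [0.4413, -0.172, 0.178]] [ 0.48849947 -0.18549648  0.178     ]
[ 0.5254 -0.1799] [ 0.5238 -0.1977] [ 0.5246 -0.1888]
[ 0.5142 -0.1787] [ 0.5126 -0.1958] [ 0.5134 -0.1873]
[ 0.5026 -0.1786] [ 0.5011 -0.1949] [ 0.5019 -0.1867]
[ 0.4909 -0.1774] [ 0.4894 -0.1939] [ 0.4901 -0.1856]
[ 0.479  -0.1752] [ 0.4774 -0.1929] [ 0.4782 -0.1841]
[ 0.4666 -0.175 ] [ 0.4652 -0.1909] [ 0.4659 -0.1829]
[ 0.4541 -0.1738] [ 0.4525 -0.1908] [ 0.4533 -0.1823]
```

```bash
python3 -m pendant '[{"fingers":85,"tx":0.02,"ty":0,"tz":1,"turn":0},{"fingers":85,"tx":0.02,"ty":0,"tz":2,"turn":0},{"fingers":70,"tx":0.02,"ty":0,"tz":3,"turn":0},{"fingers":60,"tx":0.02,"ty":0,"tz":3.6,"turn":0},{"fingers":50,"tx":0.02,"ty":0,"tz":4,"turn":0},{"fingers":50,"tx":0.02,"ty":0,"tz":4.3,"turn":0},{"fingers":50,"tx":0.02,"ty":0,"tz":4.5,"turn":0},{"fingers":50,"tx":0.02,"ty":0,"tz":4.62,"turn":0},{"fingers":50,"tx":0.02,"ty":0,"tz":4.62,"turn":0}]' 30
python3 -m pendant '[{"fingers":30,"tx":0,"ty":0,"tz":0,"turn":0},{"fingers":24,"tx":0,"ty":0,"tz":0,"turn":0},{"fingers":20,"tx":0,"ty":0,"tz":0,"turn":0},{"fingers":14,"tx":0,"ty":0,"tz":0,"turn":0},{"fingers":10,"tx":0,"ty":0,"tz":0,"turn":0},{"fingers":10,"tx":0,"ty":0,"tz":0,"turn":0},{"fingers":10,"tx":0,"ty":0,"tz":0,"turn":0},{"fingers":10,"tx":0,"ty":0,"tz":0,"turn":0}]' 40
python3 -c "
from h import *
s=monitor.sense();print(s['force'],s['ft_torque'],s['joint_pos'])"
```

```text
time_s: 3.35
eef_pos: [0.4873, -0.1846, 0.1499]
ee_rot: [-3.141, 0.001, -0.091]
force: [-0.2, 0.5, -0.1]
grip_width: 0.0499
gripper_force: 0.0
time_s: 4.15
eef_pos: [0.4878, -0.1848, 0.151]
ee_rot: [3.141, -0.001, -0.092]
force: [-0.8, 0.7, 5.8]
grip_width: 0.0175
gripper_force: 42.1
[-0.75637975  0.70345631  5.81052913] [ 0.15677685  0.09500836 -0.01356573] [-3.84351769e-01  3.02551963e-01  1.80798802e+00  2.96335838e-04
  1.02983999e+00  1.27790534e+00]
```

```bash
python3 -m pendant '[{"fingers":10,"tx":0,"ty":0,"tz":-0.02,"turn":-0.4},{"fingers":10,"tx":0,"ty":0,"tz":-0.02,"turn":-0.8},{"fingers":10,"tx":0,"ty":0,"tz":-0.02,"turn":-1.2},{"fingers":10,"tx":0,"ty":0,"tz":-0.02,"turn":-1.6},{"fingers":10,"tx":0,"ty":0,"tz":-0.02,"turn":-2.0},{"fingers":10,"tx":0,"ty":0,"tz":-0.02,"turn":-2.0}]'
python3 -c "
from h import *
s=monitor.sense();print(s['force'],s['ft_torque'],s['joint_pos'])"
```

```text
time_s: 4.75
eef_pos: [0.4877, -0.1848, 0.1511]
ee_rot: [3.142, -0.001, 0.083]
force: [0.6, 0.9, 0.1]
grip_width: 0.0174
gripper_force: 41.4
[0.62044073 0.91139438 0.05249621] [ 0.03358626 -0.21924486  0.04905683] [-3.84369072e-01  3.02694472e-01  1.80753092e+00  2.41756351e-04
  1.03085514e+00  1.10338149e+00]
```

```bash
python3 -m pendant '[{"fingers":10,"tx":0,"ty":0,"tz":0,"turn":-0.6},{"fingers":10,"tx":0,"ty":0,"tz":0,"turn":-1.2},{"fingers":10,"tx":0,"ty":0,"tz":0,"turn":-1.8},{"fingers":10,"tx":0,"ty":0,"tz":0,"turn":-2.4},{"fingers":10,"tx":0,"ty":0,"tz":0,"turn":-3},{"fingers":10,"tx":0,"ty":0,"tz":0,"turn":-3.6},{"fingers":10,"tx":0,"ty":0,"tz":0,"turn":-4.2},{"fingers":10,"tx":0,"ty":0,"tz":0,"turn":-4.8},{"fingers":10,"tx":0,"ty":0,"tz":0,"turn":-5.4},{"fingers":10,"tx":0,"ty":0,"tz":0,"turn":-6},{"fingers":10,"tx":0,"ty":0,"tz":0,"turn":-6.5},{"fingers":10,"tx":0,"ty":0,"tz":0,"turn":-7},{"fingers":10,"tx":0,"ty":0,"tz":0,"turn":-7}]'
python3 -c "
from h import *
s=monitor.sense();print(s['force'],s['ft_torque'],s['joint_pos'])"
```

```text
time_s: 6.05
eef_pos: [0.4878, -0.1849, 0.1511]
ee_rot: [3.141, -0.0, 0.693]
force: [1.9, 0.2, -0.8]
grip_width: 0.0176
gripper_force: 41.2
[ 1.87866084  0.19851371 -0.75482838] [-0.0745116  -0.30253924  0.02538124] [-3.84395604e-01  3.02734085e-01  1.80745512e+00 -1.75658187e-05
  1.03069633e+00  4.93168552e-01]
```

```bash
python3 -m pendant '[{"fingers":10,"tx":0,"ty":0,"tz":-0.04,"turn":0},{"fingers":10,"tx":0,"ty":0,"tz":-0.08,"turn":0},{"fingers":10,"tx":0,"ty":0,"tz":-0.12,"turn":0},{"fingers":10,"tx":0,"ty":0,"tz":-0.16,"turn":0},{"fingers":10,"tx":0,"ty":0,"tz":-0.2,"turn":0}]'
python3 -c "
from h import *
s=monitor.sense();print(s['force'],s['ft_torque'])"
python3 -m pendant '[{"fingers":10,"tx":0,"ty":0,"tz":-0.06,"turn":0},{"fingers":10,"tx":0,"ty":0,"tz":-0.12,"turn":0},{"fingers":10,"tx":0,"ty":0,"tz":-0.18,"turn":0},{"fingers":10,"tx":0,"ty":0,"tz":-0.24,"turn":0},{"fingers":10,"tx":0,"ty":0,"tz":-0.3,"turn":0},{"fingers":10,"tx":0,"ty":0,"tz":-0.36,"turn":0},{"fingers":10,"tx":0,"ty":0,"tz":-0.42,"turn":0},{"fingers":10,"tx":0,"ty":0,"tz":-0.48,"turn":0},{"fingers":10,"tx":0,"ty":0,"tz":-0.54,"turn":0},{"fingers":10,"tx":0,"ty":0,"tz":-0.6,"turn":0},{"fingers":10,"tx":0,"ty":0,"tz":-0.66,"turn":0},{"fingers":10,"tx":0,"ty":0,"tz":-0.7,"turn":0}]'
```

```text
time_s: 6.55
eef_pos: [0.4876, -0.1848, 0.1615]
ee_rot: [3.141, -0.0, 0.694]
force: [2.4, -2.6, -4.3]
grip_width: 0.0173
gripper_force: 40.9
[ 2.35350536 -2.57727848 -4.30881209] [-0.22249348 -0.57896227 -0.03382921]
time_s: 7.75
eef_pos: [0.4875, -0.1848, 0.1966]
ee_rot: [3.141, -0.0, 0.694]
force: [3.3, -1.5, -4.3]
grip_width: 0.0168
gripper_force: 40.9
```

```bash
cat > chk.py <<'E'
import sys
from cell import monitor
s=monitor.sense();f=s['force'];print(round(s['time_s'],2),'z',round(s['eef_pos'][2],4),'f',[round(x,1) for x in f],'tz',round(s['ft_torque'][2],3))
sys.exit(0 if f[2]>-7.5 else 1)
E
python3 -m pendant '[{"fingers":10,"tx":0,"ty":0,"tz":-0.01,"turn":0},{"fingers":10,"tx":0,"ty":0,"tz":-0.02,"turn":0}]' >/dev/null && python3 chk.py &&
python3 -m pendant '[{"fingers":10,"tx":0,"ty":0,"tz":-0.02,"turn":0},{"fingers":10,"tx":0,"ty":0,"tz":-0.04,"turn":0}]' >/dev/null && python3 chk.py &&
python3 -m pendant '[{"fingers":10,"tx":0,"ty":0,"tz":-0.02,"turn":0},{"fingers":10,"tx":0,"ty":0,"tz":-0.04,"turn":0}]' >/dev/null && python3 chk.py &&
python3 -m pendant '[{"fingers":10,"tx":0,"ty":0,"tz":-0.01,"turn":0},{"fingers":10,"tx":0,"ty":0,"tz":-0.02,"turn":0}]' >/dev/null && python3 chk.py &&
python3 -m pendant '[{"fingers":10,"tx":0,"ty":0,"tz":-0.01,"turn":0},{"fingers":10,"tx":0,"ty":0,"tz":-0.02,"turn":0}]' >/dev/null && python3 chk.py &&
python3 -m pendant '[{"fingers":10,"tx":0,"ty":0,"tz":-0.01,"turn":0},{"fingers":10,"tx":0,"ty":0,"tz":-0.02,"turn":0}]' >/dev/null && python3 chk.py &&
python3 -m pendant '[{"fingers":10,"tx":0,"ty":0,"tz":-0.01,"turn":0},{"fingers":10,"tx":0,"ty":0,"tz":-0.02,"turn":0}]' >/dev/null && python3 chk.py &&
python3 -m pendant '[{"fingers":10,"tx":0,"ty":0,"tz":-0.01,"turn":0},{"fingers":10,"tx":0,"ty":0,"tz":-0.02,"turn":0}]' >/dev/null && python3 chk.py &&
python3 -m pendant '[{"fingers":10,"tx":0,"ty":0,"tz":-0.01,"turn":0},{"fingers":10,"tx":0,"ty":0,"tz":-0.02,"turn":0}]' >/dev/null && python3 chk.py &&
python3 -m pendant '[{"fingers":10,"tx":0,"ty":0,"tz":-0.01,"turn":0},{"fingers":10,"tx":0,"ty":0,"tz":-0.02,"turn":0}]' >/dev/null && python3 chk.py &&
python3 -m pendant '[{"fingers":10,"tx":0,"ty":0,"tz":-0.01,"turn":0},{"fingers":10,"tx":0,"ty":0,"tz":-0.02,"turn":0}]' >/dev/null && python3 chk.py &&
python3 -m pendant '[{"fingers":10,"tx":0,"ty":0,"tz":-0.01,"turn":0},{"fingers":10,"tx":0,"ty":0,"tz":-0.02,"turn":0}]' >/dev/null && python3 chk.py
```

```text
7.95 z 0.1973 f [np.float64(3.0), np.float64(-1.9), np.float64(-3.0)] tz -0.06
8.15 z 0.1993 f [np.float64(3.4), np.float64(-1.1), np.float64(-3.7)] tz 0.002
8.35 z 0.2014 f [np.float64(2.7), np.float64(-1.6), np.float64(-3.7)] tz -0.025
8.55 z 0.2024 f [np.float64(3.2), np.float64(-1.5), np.float64(-4.5)] tz -0.019
8.75 z 0.2033 f [np.float64(3.5), np.float64(-1.4), np.float64(-4.6)] tz -0.048
8.95 z 0.2043 f [np.float64(3.3), np.float64(-0.9), np.float64(-3.6)] tz -0.011
9.15 z 0.2053 f [np.float64(3.6), np.float64(-1.1), np.float64(-4.0)] tz 0.009
9.35 z 0.2063 f [np.float64(3.3), np.float64(-2.1), np.float64(-2.9)] tz -0.0
9.55 z 0.2073 f [np.float64(3.1), np.float64(-1.2), np.float64(-3.8)] tz -0.023
9.75 z 0.2084 f [np.float64(3.4), np.float64(-2.5), np.float64(-4.2)] tz -0.053
9.95 z 0.2093 f [np.float64(3.4), np.float64(-1.8), np.float64(-3.7)] tz -0.031
10.15 z 0.21 f [np.float64(4.1), np.float64(-1.1), np.float64(-7.9)] tz -0.069
```

```bash
python3 -m pendant '[{"fingers":10,"tx":0,"ty":0,"tz":-0.01,"turn":0},{"fingers":10,"tx":0,"ty":0,"tz":-0.01,"turn":0}]' >/dev/null; python3 chk.py
```

```text
10.35 z 0.21 f [np.float64(5.3), np.float64(-2.0), np.float64(-7.9)] tz -0.022
```

```bash
python3 -m pendant '[{"fingers":10,"tx":0,"ty":0,"tz":-0.005,"turn":0},{"fingers":10,"tx":0,"ty":0,"tz":-0.01,"turn":0}]' >/dev/null; python3 chk.py;python3 -m pendant '[{"fingers":10,"tx":0,"ty":0,"tz":0,"turn":0},{"fingers":10,"tx":0,"ty":0,"tz":0,"turn":0}]' >/dev/null; python3 chk.py
```

```text
10.55 z 0.2101 f [np.float64(5.4), np.float64(-2.0), np.float64(-11.1)] tz -0.049
10.75 z 0.2101 f [np.float64(5.0), np.float64(-2.3), np.float64(-10.9)] tz -0.024
```

The stop is firm at z = 0.210, about 59 mm up. I'll back off 3 mm and twist clockwise, watching the torque.

```bash
python3 -m pendant '[{"fingers":10,"tx":0,"ty":0,"tz":0.03,"turn":0},{"fingers":10,"tx":0,"ty":0,"tz":0.06,"turn":0},{"fingers":10,"tx":0,"ty":0,"tz":0.086,"turn":0},{"fingers":10,"tx":0,"ty":0,"tz":0.086,"turn":0}]' >/dev/null; python3 chk.py
python3 -m pendant '[{"fingers":10,"tx":0,"ty":0,"tz":0,"turn":0.4},{"fingers":10,"tx":0,"ty":0,"tz":0,"turn":0.8},{"fingers":10,"tx":0,"ty":0,"tz":0,"turn":1.2}]'; python3 chk.py
python3 -m pendant '[{"fingers":10,"tx":0,"ty":0,"tz":0,"turn":0.4},{"fingers":10,"tx":0,"ty":0,"tz":0,"turn":0.8},{"fingers":10,"tx":0,"ty":0,"tz":0,"turn":1.2}]'; python3 chk.py
```

```text
11.15 z 0.2071 f [np.float64(2.7), np.float64(-1.5), np.float64(-3.2)] tz -0.082
time_s: 11.45
eef_pos: [0.4875, -0.1847, 0.2071]
ee_rot: [3.141, -0.0, 0.588]
force: [3.7, -0.8, -2.2]
grip_width: 0.0169
gripper_force: 41.2
11.45 z 0.2071 f [np.float64(3.7), np.float64(-0.8), np.float64(-2.2)] tz 0.011
time_s: 11.75
eef_pos: [0.4874, -0.1847, 0.2071]
ee_rot: [-3.142, -0.0, 0.483]
force: [3.5, -0.1, -2.3]
grip_width: 0.0172
gripper_force: 41.2
11.75 z 0.2071 f [np.float64(3.5), np.float64(-0.1), np.float64(-2.3)] tz 0.045
```

```bash
python3 -m pendant '[{"fingers":10,"tx":0,"ty":0,"tz":0,"turn":0.4},{"fingers":10,"tx":0,"ty":0,"tz":0,"turn":0.8},{"fingers":10,"tx":0,"ty":0,"tz":0,"turn":1.2},{"fingers":10,"tx":0,"ty":0,"tz":0,"turn":1.6},{"fingers":10,"tx":0,"ty":0,"tz":0,"turn":2}]'>/dev/null; python3 chk.py
python3 -m pendant '[{"fingers":10,"tx":0,"ty":0,"tz":0,"turn":0.4},{"fingers":10,"tx":0,"ty":0,"tz":0,"turn":0.8},{"fingers":10,"tx":0,"ty":0,"tz":0,"turn":1.2},{"fingers":10,"tx":0,"ty":0,"tz":0,"turn":1.6},{"fingers":10,"tx":0,"ty":0,"tz":0,"turn":2}]'>/dev/null; python3 chk.py
python3 -m pendant '[{"fingers":10,"tx":0,"ty":0,"tz":0,"turn":0.4},{"fingers":10,"tx":0,"ty":0,"tz":0,"turn":0.8},{"fingers":10,"tx":0,"ty":0,"tz":0,"turn":1.2},{"fingers":10,"tx":0,"ty":0,"tz":0,"turn":1.6},{"fingers":10,"tx":0,"ty":0,"tz":0,"turn":2}]'; python3 chk.py
```

```text
12.25 z 0.2071 f [np.float64(3.5), np.float64(-1.5), np.float64(-2.3)] tz 0.045
12.75 z 0.2071 f [np.float64(3.7), np.float64(-1.7), np.float64(-2.3)] tz 0.005
time_s: 13.25
eef_pos: [0.4874, -0.1846, 0.2071]
ee_rot: [-3.141, -0.0, -0.041]
force: [3.5, -0.9, -2.1]
grip_width: 0.0174
gripper_force: 41.2
13.25 z 0.2071 f [np.float64(3.5), np.float64(-0.9), np.float64(-2.1)] tz 0.007
```

```bash
cat > ct.py <<'E'
import sys
from cell import monitor
s=monitor.sense();t=s['ft_torque'][2];print(round(s['time_s'],2),'yaw',round(float(s['ee_rot'][2]),3),'tz',round(float(t),3),'z',round(float(s['eef_pos'][2]),4),'w',round(float(s['grip_width']),4))
sys.exit(0 if abs(t)<.17 else 1)
E
python3 -m pendant '[{"fingers":10,"tx":0,"ty":0,"tz":0,"turn":0.3},{"fingers":10,"tx":0,"ty":0,"tz":0,"turn":0.3}]'>/dev/null; python3 ct.py &&
python3 -m pendant '[{"fingers":10,"tx":0,"ty":0,"tz":0,"turn":0.3},{"fingers":10,"tx":0,"ty":0,"tz":0,"turn":0.3}]'>/dev/null && python3 ct.py &&
python3 -m pendant '[{"fingers":10,"tx":0,"ty":0,"tz":0,"turn":0.3},{"fingers":10,"tx":0,"ty":0,"tz":0,"turn":0.3}]'>/dev/null && python3 ct.py &&
python3 -m pendant '[{"fingers":10,"tx":0,"ty":0,"tz":0,"turn":0.3},{"fingers":10,"tx":0,"ty":0,"tz":0,"turn":0.3}]'>/dev/null && python3 ct.py &&
python3 -m pendant '[{"fingers":10,"tx":0,"ty":0,"tz":0,"turn":0.3},{"fingers":10,"tx":0,"ty":0,"tz":0,"turn":0.3}]'>/dev/null && python3 ct.py &&
python3 -m pendant '[{"fingers":10,"tx":0,"ty":0,"tz":0,"turn":0.3},{"fingers":10,"tx":0,"ty":0,"tz":0,"turn":0.3}]'>/dev/null && python3 ct.py &&
python3 -m pendant '[{"fingers":10,"tx":0,"ty":0,"tz":0,"turn":0.3},{"fingers":10,"tx":0,"ty":0,"tz":0,"turn":0.3}]'>/dev/null && python3 ct.py &&
python3 -m pendant '[{"fingers":10,"tx":0,"ty":0,"tz":0,"turn":0.3},{"fingers":10,"tx":0,"ty":0,"tz":0,"turn":0.3}]'>/dev/null && python3 ct.py
```

```text
13.45 yaw -0.066 tz -0.015 z 0.2071 w 0.017
13.65 yaw -0.092 tz -0.003 z 0.2071 w 0.0172
13.85 yaw -0.119 tz -0.004 z 0.207 w 0.0172
14.05 yaw -0.145 tz 0.014 z 0.207 w 0.0172
14.25 yaw -0.171 tz 0.107 z 0.207 w 0.0175
14.45 yaw -0.197 tz 0.113 z 0.207 w 0.0172
14.65 yaw -0.223 tz 0.186 z 0.207 w 0.017
```

```bash
python3 -m pendant '[{"fingers":10,"tx":0,"ty":0,"tz":0,"turn":-0.3},{"fingers":10,"tx":0,"ty":0,"tz":0,"turn":-0.6},{"fingers":10,"tx":0,"ty":0,"tz":0,"turn":-0.6}]'>/dev/null; python3 ct.py
python3 -m pendant '[{"fingers":10,"tx":0,"ty":0,"tz":0.01,"turn":0},{"fingers":10,"tx":0,"ty":0,"tz":0.01,"turn":0}]'>/dev/null; python3 chk.py
python3 -m pendant '[{"fingers":10,"tx":0,"ty":0,"tz":0.01,"turn":0},{"fingers":10,"tx":0,"ty":0,"tz":0.01,"turn":0}]'>/dev/null; python3 chk.py
```

```text
14.95 yaw -0.169 tz 0.184 z 0.207 w 0.0175
15.15 z 0.2068 f [np.float64(2.0), np.float64(2.2), np.float64(1.8)] tz 0.146
15.35 z 0.2068 f [np.float64(1.1), np.float64(2.4), np.float64(4.8)] tz 0.136
```

```bash
python3 -m pendant '[{"fingers":10,"tx":0,"ty":0,"tz":-0.012,"turn":0.3},{"fingers":10,"tx":0,"ty":0,"tz":-0.012,"turn":0.6},{"fingers":10,"tx":0,"ty":0,"tz":-0.012,"turn":0.6},{"fingers":10,"tx":0,"ty":0,"tz":-0.012,"turn":0.6}]'>/dev/null; python3 ct.py
python3 -m pendant '[{"fingers":10,"tx":0,"ty":0,"tz":0,"turn":-0.3},{"fingers":10,"tx":0,"ty":0,"tz":0,"turn":-0.3}]'>/dev/null; python3 ct.py
python3 -m pendant '[{"fingers":10,"tx":0,"ty":0,"tz":0,"turn":-0.3},{"fingers":10,"tx":0,"ty":0,"tz":0,"turn":-0.3}]'>/dev/null; python3 ct.py
python3 -m pendant '[{"fingers":10,"tx":0,"ty":0,"tz":0,"turn":-0.1},{"fingers":10,"tx":0,"ty":0,"tz":0,"turn":-0.1}]'>/dev/null; python3 ct.py;python3 chk.py
```

```text
15.75 yaw -0.223 tz 0.212 z 0.2068 w 0.0174
15.95 yaw -0.196 tz 0.174 z 0.2068 w 0.0174
16.15 yaw -0.169 tz 0.016 z 0.2068 w 0.0176
16.35 yaw -0.161 tz 0.103 z 0.2068 w 0.017
16.35 z 0.2068 f [np.float64(1.0), np.float64(1.4), np.float64(5.7)] tz 0.103
```

```bash
python3 -m pendant '[{"fingers":10,"tx":0,"ty":0,"tz":-0.016,"turn":0},{"fingers":22,"tx":0,"ty":0,"tz":-0.016,"turn":0},{"fingers":30,"tx":0,"ty":0,"tz":-0.016,"turn":0},{"fingers":50,"tx":0,"ty":0,"tz":-0.016,"turn":0},{"fingers":50,"tx":0,"ty":0,"tz":-0.016,"turn":0},{"fingers":50,"tx":0,"ty":0,"tz":-0.3,"turn":0},{"fingers":50,"tx":0,"ty":0,"tz":-0.8,"turn":0},{"fingers":50,"tx":0,"ty":0,"tz":-1.6,"turn":0},{"fingers":50,"tx":0,"ty":0,"tz":-2.4,"turn":0},{"fingers":50,"tx":0,"ty":0,"tz":-3,"turn":0},{"fingers":50,"tx":0,"ty":0,"tz":-3,"turn":0},{"fingers":50,"tx":0,"ty":0,"tz":-3,"turn":0}]'
python3 - <<'E'
from h import *
print(monitor.sense()['ee_rot'])
c=camera_info('wrist');im=get_image('wrist')[:,:,::-1].copy()
sc=get_image('scene')[:,:,::-1];cv2.imwrite('pics/end.png',np.hstack([cv2.resize(im,(400,300)),cv2.resize(sc,(400,300))]))
h=cv2.cvtColor(im,cv2.COLOR_BGR2HSV);m=cv2.inRange(h,(8,80,90),(25,255,255));w=np.zeros_like(m);w[140:280,280:360]=m[140:280,280:360]
w=cv2.morphologyEx(w,cv2.MORPH_OPEN,np.ones((3,3)))
n,l,st,ce=cv2.connectedComponentsWithStats(w);i=1+st[1:,4].argmax();print(st[i])
ys=np.arange(st[i][1]+8,st[i][1]+st[i][3]-8)
for z in(.178,.236):
    p=np.array([ray(c,(np.where(l[y]==i)[0].mean()),y,z) for y in ys]);k=np.polyfit(p[:,0],p[:,1],1)
    e=[ray(c,ce[i][0],y,z)for y in(st[i][1],st[i][1]+st[i][3])]
    print(z,'yaw',np.arctan(k[0]),'len',np.linalg.norm(e[0]-e[1]),p.mean(0))
E
```

```text
time_s: 17.55
eef_pos: [0.4873, -0.1848, 0.3567]
ee_rot: [3.141, -0.0, -0.161]
force: [0.4, -0.3, -0.5]
grip_width: 0.0503
gripper_force: 0.0
[ 3.14126163e+00 -4.61320353e-04 -1.61416046e-01]
[ 305  163   25  117 2548]
0.178 yaw -0.1473020008002978 len 0.11260078317502982 [ 0.47750121 -0.18359557  0.178     ]
0.236 yaw -0.1473020008002977 len 0.09222304239597723 [ 0.49392539 -0.18626847  0.236     ]
```

View pics/end.png

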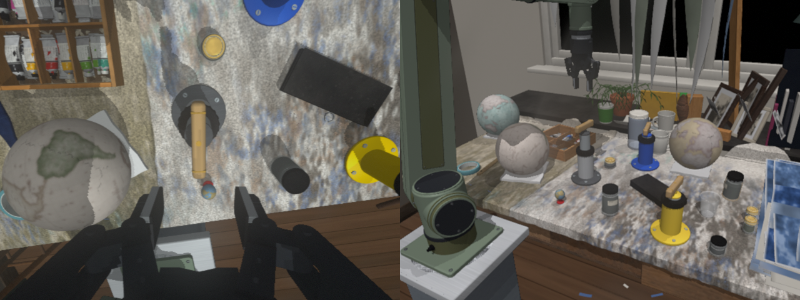

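The released bar stays up, seen in the left panel at (198,140) and in the scene panel at (585,140). It sits at yaw of about -0.15, which matches the felt home position. The ink pot, jar and toy globe have not moved.

```bash
python3 -c "
from cell import ticket
print(ticket.job_done())"
```

```text
the job is handed in; nothing more can be done
None
```

The hand-rest post is locked in its upper catch, about 56 mm up (the stop was felt at about 59 mm) and twisted clockwise fully home; it stayed up when released, and the job was handed in at about 18 s of the 72 s allowed. The highest readings were about 11 N upward at the stop and 0.21 N m (about 8 N at the key) at the home twist, and the ink pot, pigment jar and toy globe were not touched.

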